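Set the embroidery machine's key boxes in order

ROBOT

A 6-joint arm with a two-finger parallel gripper is mounted at the origin on the work surface. World frame = base frame: x ahead of the robot, y to its left, z up, the work surface at z = 0. Lengths are in mm, angles in rad, forces in N, time in s.
With the tool pointing down it reaches from about 275 to 1000 mm from the base axis. Payload 8.4 kg.
Tool frame: the origin (TCP) lies on the mounting face of the last link; the fingertips stand 173 mm ahead of it and the grasp point (between the pads) lies 155 mm ahead of it; z points along the fingers, y is the line along which they close (so a half turn about z gives the same grasp; the last joint's range is limited). The gripper opens to 85 mm and grips with 20 to 120 N. Pads are 22 mm wide; open, the fingers measure 114 mm over their backs; the gripper's body (76 mm by 85 mm) begins 54 mm behind the grasp point. The pads swing forward as they close: fully open they stand 13 mm farther back than shut.
Start: joints at [-1.221, 0.353, 1.633, -0, 1.155, -0.002], TCP at [215.367, -586.725, 404.681] pointing down, gripper open.
Joint ranges: [-2.63, 2.63], [-0.92, 2.1], [0.06, 2.66], [-1.3, 4.44], [0, 2.69], [-3.02, 3.02]. Speed limits (rad/s): [2.22, 2.22, 2.79, 3.14, 3.14, 3.14].

INTERFACE

Orientations are given as [roll, pitch, yaw] about the fixed x, y, z axes, in that order (R = Rz(yaw) Ry(pitch) Rx(roll)).
In Python, from rig import r gives the robot as it stands.
- The arm moves only by the tool apply_moves, never from a script. Its argument "deltas" is a list of rows, each an object with "claw": the gripper command: -1 is fully open, 1 is shut, values between are in proportion; "delta_pos": the shift along the tool's x, y, z in cm, a list of three; "yaw": the turn about the tool's z in rad. In form: [{"claw": claw, "delta_pos": [tx, ty, tz], "yaw": yaw}, ...]. A call has 1 to 8 rows; each row shifts and turns the commanded pose from where the row before left it, along the tool's axes as they then stand; what a row does not reach is not made up. A row lasts 1/8 s, in which the tool goes at most 62.5 mm and 10.7 degrees, less where a joint would pass 70% of its speed; a pose out of reach is approached as far as the arm can. A call with a gripper value outside its range is refused whole. The fingers move at their own pace and stop on an object; "grip_force" is the grip in N (left out, the last holds). Time passes only in rows, so rows that do not move let the fingers close. It gives the time, the measured TCP pose, the force, the opening and the grip force at its end, in the units of the state.
- r.sense(): the state, without advancing time (a new reading comes with each control period).
- r.grab_frame(name): name is "scene" or "top"; returns a dict with "img" (400x640x3 uint8, blue, green, red), "z_map" (400x640 float32, mm along the optical axis (not along the pixel's ray), 0 where there is no reading), "fx", "fy", "cx", "cy" (pixels), "dist" ([k1, k2, p1, p2, k3] as OpenCV has them; the pictures are not rectified), "eye" and "rotation" of the camera in the world. Camera axes: x right, y up, looking along -z (the intrinsics and any distortion apply to the point x, -y, -z); pixel columns grow to the right and rows downward; lengths in mm; the calibration is good to about 2 mm. A picture is of the moment at which its call begins.
- r.sign_off(): hands the job in; it is judged then, once.
The state is a dict: "clock": time; "qpos": joint angles; "qvel": joint speeds; "joint_efforts": joint torques, N m; "eef_pos": TCP position; "tcp_rot": TCP orientation; "contact_force": force on the tool from outside, world axes, zero at the start; "wrist_torque": the same for the moment, N m; "opening": opening from 0.0 (shut) to 1.0 (fully open); "grasp_force": force on a finger pad.
Only numpy, scipy, OpenCV 4.12 (cv2) and the standard library are available. Lean on these libraries where they do the work, as an engineer would, in place of code of your own. Each camera call takes 0.05 s, during which the arm holds its last target. There are 200 camera calls.

TASK

Set the embroidery machine for the next badge on its little grey key boxes: with a light fingertip push, press in the long bar key (thread trimmer), then the square key (frame lock), then the large round key (start). Each key slides easily and stays in; push it well past half of its 12 mm travel, without ramming it. Leave the small round key (stop) out, do not shift or pick up any box or anything else on the table, and finish with the hand clear.

Things in the scene. Friction and masses are not known exactly. Their poses are not given: they have to be found in the camera images.
- box_bar: loose grey control box, 76 x 76 x 36 mm, about 0.6 kg, carrying the long bar key in the middle of its top. Origin: centre of the underside; z up. All four boxes look alike but for the key.
- top_bar (a point): centre of the top face of the black key of this box: long bar, 18 x 56 mm seen from above (long side along the box's y axis); with the key out it stands 54 mm above the table (18 mm above its box) and it sinks with the key
- key_bar (a joint): how far the long bar key is pressed straight down into its box, m: 0 fully out (it starts within 0.0015 of that), 0.012 bottomed. No spring: it slides with about 2 N and stays where it is left.
- box_square: loose grey control box, 76 x 76 x 36 mm, about 0.6 kg, carrying the square key in the middle of its top. Origin: centre of the underside; z up. All four boxes look alike but for the key.
- top_square (a point): centre of the top face of the black key of this box: square, 32 x 32 mm; with the key out it stands 54 mm above the table (18 mm above its box) and it sinks with the key
- key_square (a joint): how far the square key is pressed straight down into its box, m: 0 fully out (it starts within 0.0015 of that), 0.012 bottomed. No spring: it slides with about 2 N and stays where it is left.
- box_large: loose grey control box, 76 x 76 x 36 mm, about 0.6 kg, carrying the large round disc key in the middle of its top. Origin: centre of the underside; z up. All four boxes look alike but for the key.
- top_large (a point): centre of the top face of the black key of this box: large round disc, 40 mm across; with the key out it stands 54 mm above the table (18 mm above its box) and it sinks with the key
- key_large (a joint): how far the large round disc key is pressed straight down into its box, m: 0 fully out (it starts within 0.0015 of that), 0.012 bottomed. No spring: it slides with about 2 N and stays where it is left.
- box_small: loose grey control box, 76 x 76 x 36 mm, about 0.6 kg, carrying the small round stud key in the middle of its top. Origin: centre of the underside; z up. All four boxes look alike but for the key.
- top_small (a point): centre of the top face of the black key of this box: small round stud, 16 mm across; with the key out it stands 54 mm above the table (18 mm above its box) and it sinks with the key
- key_small (a joint): how far the small round stud key is pressed straight down into its box, m: 0 fully out (it starts within 0.0015 of that), 0.012 bottomed. No spring: it slides with about 2 N and stays where it is left.
- spool_a: dark red thread spool standing upright, 38 mm across, 56 mm tall; bystander, loose; origin: centre of the underside
- spool_b: blue thread spool standing upright, 38 mm across, 56 mm tall; bystander, loose; origin: centre of the underside
- bobbin_tin: small round metal bobbin jar with a lid, 50 mm across, 40 mm tall; bystander, loose; origin: centre of the underside
- tape_case: round white tape-measure case lying flat, 52 mm across, 20 mm thick; bystander, loose; origin: centre of the underside
- thread_cone: cone of yellow thread standing upright, 62 mm across at the foot, 105 mm tall; bystander, loose; origin: centre of the underside
- phone: black phone lying flat, 150 x 74 x 9 mm, long side along its x axis; bystander, loose; origin: centre of the underside
- water_bottle: clear water bottle, 64 mm across, 200 mm tall; bystander, loose; origin: centre of the underside
There are look-alikes about, which are no part of the job. What is shaped like the box_square but red is not meant.

How it is judged (in metres and radians):
On the way, in this order (a step that is already met when the one before it is completed fails the run):
1. the bar key is pressed in while the others are still out (value of joint key_bar above 0.006 m and value of joint each of key_square, key_large, key_small below 0.004 m), for 0.2 s.
2. the square key is pressed in, the large round key still out (value of joint each of key_bar, key_square above 0.006 m and value of joint each of key_large, key_small below 0.004 m), for 0.2 s.
3. the large round key is pressed in (value of joint each of key_bar, key_square, key_large above 0.006 m and value of joint key_small below 0.004 m), for 0.2 s.
At the end, for the whole second after the job is handed in: bar, square and large round keys in by more than 6 mm of their 12 mm, the small round key in by less than 4 mm, every box upright, at rest and within 30 mm of its start, every bystander within 30 mm of its start (all of step 3 and distance of each of box_bar, box_square, box_large, box_small, spool_a, spool_b, bobbin_tin, tape_case, thread_cone, phone, water_bottle from where it was at the start of the episode below 0.03 m and angle between each of box_bar, box_square, box_large, box_small's own z axis and vertical below 0.1 rad and linear speed of each of box_bar, box_square, box_large, box_small below 0.02 m/s); the robot touches nothing.
It fails at once if a key is pressed (4 mm) before the keys that come before it are in (6 mm): bar, square, large round ((value of joint key_square above 0.004 m and value of joint key_bar below 0.006 m) or (value of joint key_large above 0.004 m and value of joint key_bar below 0.006 m) or (value of joint key_large above 0.004 m and value of joint key_square below 0.006 m)).
It fails at once if the small round key is pressed (4 mm) (value of joint key_small above 0.004 m).
It fails at once if a box or key is pushed with more than 25 N (contact force between any of box_bar, box_square, box_large, box_small and the fingers above 25 N).
It fails at once if a box is lifted more than 12 mm (height (world z) of any of box_bar, box_square, box_large, box_small above 0.012 m).
It fails at once if a box or a bystander is moved more than 30 mm or a bystander is knocked over (distance of any of box_bar, box_square, box_large, box_small, spool_a, spool_b, bobbin_tin, tape_case, thread_cone, phone, water_bottle from where it was at the start of the episode above 0.03 m or angle between any of spool_a, spool_b, bobbin_tin, tape_case, thread_cone, phone, water_bottle's own z axis and vertical above 0.4 rad).
It also fails if it takes over 48 s, if anything falls off the work surface, if the arm or the gripper's body presses on something with over 40 N, if the wrist force passes 120 N, or if a joint passes its speed limit or range.

## Working session

There is one attempt and no reset: what is moved stays moved. The work goes in short steps, Python scripts to look and compute and a tool call to move; the robot and the scene stay as the last step left them, time stands still between calls to the robot, and variables do not carry over. Pictures are saved under pics/ and viewed, at most 10 in all, crops included, and the job is handed in when it is done.

Besides the shell and the picture viewer there is one more tool, called after "Call:" by a JSON object that holds its "method" and its "body". apply_moves: Moves the arm, as the interface text tells. Its arguments: {"type":"object","properties":{"deltas":{"type":"array"},"grip_force":{"type":"number"}},"required":["deltas"]}

```bash
mkdir -p pics; cat > h.py <<'E'
import numpy as np, cv2
from rig import r
def pt(f,u,v,z):
    """pixel -> world point on plane z"""
    K=np.array([[f['fx'],0,f['cx']],[0,f['fy'],f['cy']],[0,0,1.]])
    x,y=cv2.undistortPoints(np.array([[[u,v]]],float),K,np.array(f['dist'],float))[0,0]
    R=np.array(f['rotation'],float)
    if R.shape!=(3,3): raise ValueError(R)
    d=R@np.array([x,-y,-1.]); e=np.array(f['eye'],float)
    return e+d*(z-e[2])/d[2]
E
python3 - <<'E'
from h import *
for n in ('top','scene'):
    f=r.grab_frame(n); cv2.imwrite(f'pics/{n}0.png',f['img']); print(n,f['eye'],f['rotation'],f['fx'],f['dist'])
print(r.sense())
E
```

```text
top [ 324.30578157  -26.33990333 1542.96093033] [ 0.07870513  0.01449695 -1.57006623] 495.6545884220718 [-0.14241009  0.          0.          0.          0.        ]
scene [1062.37534755 -239.96883287 1194.40760136] [5.44683232e-01 7.11492519e-04 1.21661727e+00] 484.7060333258835 [0.02783919 0.         0.         0.         0.        ]
{'clock': 0.1, 'qpos': array([-1.22141056e+00,  3.53608484e-01,  1.63406027e+00,  1.34881619e-05,
        1.15524655e+00, -2.41750525e-03]), 'qvel': array([ 1.99219518e-04, -8.30840230e-04, -2.88905162e-03,  5.69819189e-04,
       -7.84104485e-05,  3.51788901e-04]), 'joint_efforts': array([ 1.56602666e-03, -6.06351542e+01, -3.42817891e+01,  1.66478471e-04,
        4.06037507e-03, -1.91855798e-05]), 'eef_pos': array([ 215.28716782, -586.52042065,  404.01792461]), 'tcp_rot': array([-3.14027004e+00, -1.55304940e-05,  3.51797805e-01]), 'contact_force': array([-0.08268836,  0.18272436, -1.41228934]), 'wrist_torque': array([-0.00565679,  0.03593017, -0.0186948 ]), 'grasp_force': 0.0, 'opening': 1.0002429398712092}
```

View pics/top0.png

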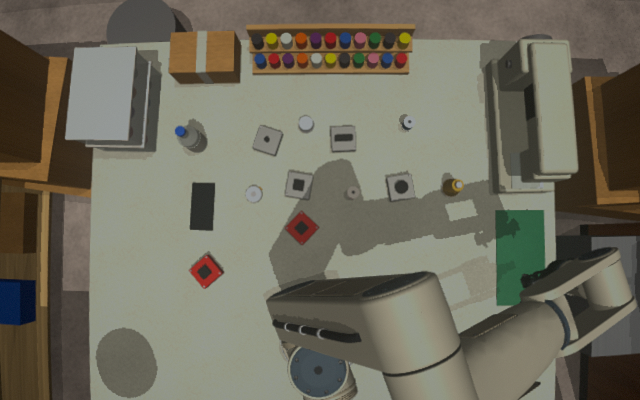

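View pics/scene0.png

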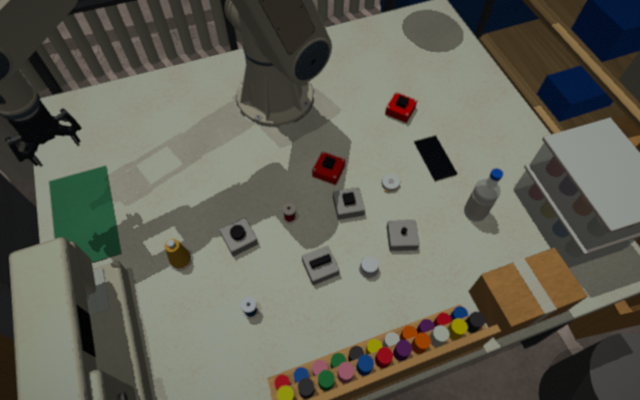

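The top view (up = +x, left = +y) shows the grey boxes: bar at (343,138), square (299,185), large round (401,187) and small round (267,140). The red squares at (301,228) and (206,270) are decoys. The scene view agrees: bar (320,261), square (348,199), large (238,232), small (403,233).

```bash
cat >> h.py <<'E'
from scipy.spatial.transform import Rotation as Ro
def grab(n):
    f=r.grab_frame(n); f['rotation']=Ro.from_euler('xyz',f['rotation']).as_matrix(); return f
def dark(f,u,v,w=11,thr=60):
    """centre and angle of the dark blob around u,v"""
    m=(f['img'].max(2)<thr).astype(np.uint8); k=np.zeros_like(m); k[v-w:v+w+1,u-w:u+w+1]=1
    n,l,s,c=cv2.connectedComponentsWithStats(m*k)
    i=1+np.argmin(np.hypot(*(c[1:]-[u,v]).T)-s[1:,4]*.1)
    return c[i],s[i,4],cv2.minAreaRect(np.argwhere(l==i)[:,::-1].astype(np.float32))
P={'top':dict(bar=(343,138),square=(299,185),large=(401,187),small=(267,140)),
'scene':dict(bar=(320,261),square=(348,198),large=(238,232),small=(403,231))}
E
python3 - <<'E'
from h import *
for n in P:
    f=grab(n)
    for k,(u,v) in P[n].items():
        c,a,rect=dark(f,u,v); cu,cv=np.round(c).astype(int)
        print(n,k,c.round(1),a,np.round(rect[1],1),round(rect[2]),pt(f,*c,54).round(1),f['z_map'][cv,cu])
        if k=='bar':
            b=cv2.boxPoints(rect); print([pt(f,*p,54)[:2].round(0) for p in b])
    x=f['img'][90:230,220:440] if n=='top' else f['img'][170:290,200:430]
    cv2.imwrite(f'pics/{n}z.png',cv2.resize(x,None,fx=3.4,fy=3.4,interpolation=3))
s=r.sense();print(s['eef_pos'],s['tcp_rot'])
E
```

```text
top bar [342.7 137.3] 92 [ 5. 16.] 90 [608.7 -70.6  54. ] 1505.8737
[array([616., -47.]), array([616., -96.]), array([600., -96.]), array([600., -47.])]
top square [298.  184.5] 94 [ 9. 10.] 90 [464.4  64.9  54. ] 1493.7935
top large [401.  186.5] 120 [11. 12.] 90 [ 458.3 -246.2   54. ] 1492.9873
top small [266.5 138.7] 15 [4.2 2.8] 45 [605.1 162.   54. ] 1516.2041
scene bar [320.1 261.3] 179 [ 8.4 21.3] 69 [614.7 -73.   54. ] 1222.6486
[array([ 604., -100.]), array([603., -45.]), array([625., -46.]), array([ 627., -100.])]
scene square [348.5 198.7] 141 [12.5 11.7] 81 [470.6  62.8  54. ] 1313.7715
scene large [237.5 232.5] 190 [15.2 14.3] 63 [ 464.3 -247.    54. ] 1266.1903
scene small [403.6 230.9] 35 [6. 5.] 90 [610.6 161.   54. ] 1267.1677
[ 215.33905919 -586.58431789  404.22962958] [-3.14072404e+00  6.07056983e-06  3.51829570e-01]
```

View pics/topz.png

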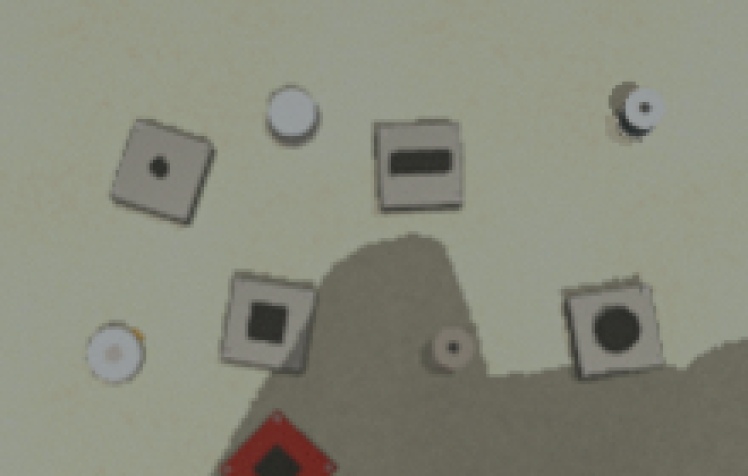

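Both views agree to a few mm. Averaged key centres are bar (611,-72), square (467,64) and large (461,-246.5). I'll approach with the fingers shut and yaw turned to 0.

Call:
{"method": "apply_moves", "body": {"deltas": [{"claw": 1, "delta_pos": [0, 0, 0], "yaw": 0.176}, {"claw": 1, "delta_pos": [0, 0, 0], "yaw": 0.176}, {"claw": 1, "delta_pos": [3.3, -4.3, 0], "yaw": 0}, {"claw": 1, "delta_pos": [3.3, -4.3, 0], "yaw": 0}, {"claw": 1, "delta_pos": [3.3, -4.3, 0], "yaw": 0}, {"claw": 1, "delta_pos": [3.3, -4.3, 0], "yaw": 0}, {"claw": 1, "delta_pos": [3.3, -4.3, 0], "yaw": 0}, {"claw": 1, "delta_pos": [3.3, -4.3, 0], "yaw": 0}], "grip_force": 20}}

```text
clock: 1.2
eef_pos: [414.2, -327.3, 404.8]
tcp_rot: [3.141, -0.0, -0.0]
contact_force: [0.6, -0.4, 0.4]
opening: 0.002
grasp_force: 0.0
```

Call:
{"method": "apply_moves", "body": {"deltas": [{"claw": 1, "delta_pos": [3.3, -4.25, 0], "yaw": 0}, {"claw": 1, "delta_pos": [3.3, -4.25, 0], "yaw": 0}, {"claw": 1, "delta_pos": [3.3, -4.25, 0], "yaw": 0}, {"claw": 1, "delta_pos": [3.3, -4.25, 2], "yaw": 0}, {"claw": 1, "delta_pos": [3.3, -4.25, 2], "yaw": 0}, {"claw": 1, "delta_pos": [3.3, -4.25, 3], "yaw": 0}, {"claw": 1, "delta_pos": [0, 0, 5], "yaw": 0}, {"claw": 1, "delta_pos": [0, 0, 2], "yaw": 0}]}}

```text
clock: 2.2
eef_pos: [610.4, -73.1, 261.8]
tcp_rot: [-3.141, 0.005, 0.001]
contact_force: [0.4, -0.6, 0.3]
opening: 0.001
grasp_force: 0.0
```

```bash
python3 - <<'E'
from h import *
f=grab('scene'); c=f['img'][130:330,180:440]
cv2.imwrite('pics/s1.png',cv2.resize(c,None,fx=3,fy=3,interpolation=3))
s=r.sense();print(s['eef_pos'],s['tcp_rot'],s['contact_force'])
E
```

```text
[609.93914978 -73.57592179 260.52916121] [-3.14096836e+00  6.02753589e-03  1.38015934e-04] [-1.59288537 -1.00111616 -1.80046261]
```

View pics/s1.png

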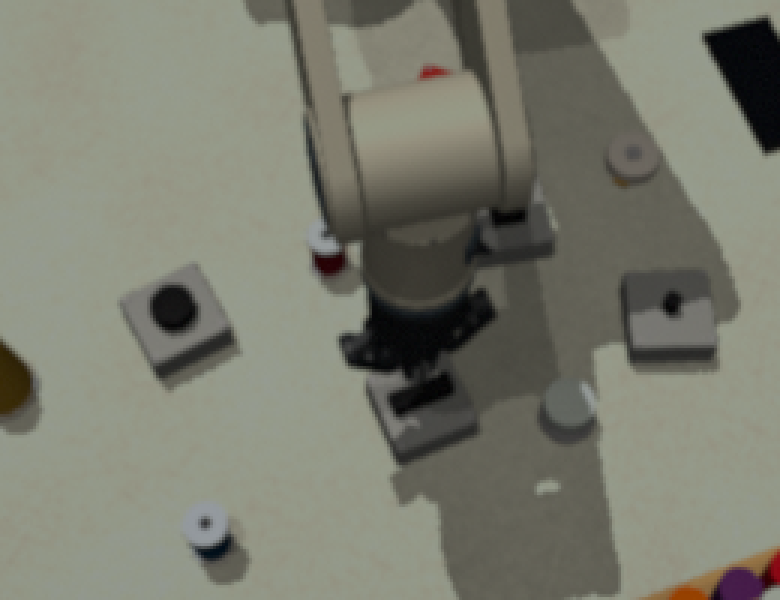

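The shut fingertips stand over the bar key at about (420,370 in the crop), centred, and the neighbouring objects are clear. Descending gently.

Call:
{"method": "apply_moves", "body": {"deltas": [{"claw": 1, "delta_pos": [0, 0, 2], "yaw": 0}, {"claw": 1, "delta_pos": [0, 0, 1], "yaw": 0}, {"claw": 1, "delta_pos": [0, 0, 0.3], "yaw": 0}, {"claw": 1, "delta_pos": [0, 0, 0.2], "yaw": 0}, {"claw": 1, "delta_pos": [0, 0, 0.2], "yaw": 0}, {"claw": 1, "delta_pos": [0, 0, 0.2], "yaw": 0}]}}

```text
clock: 3.0
eef_pos: [611.7, -73.9, 226.1]
tcp_rot: [3.141, -0.001, -0.0]
contact_force: [-1.0, -0.8, 1.7]
opening: 0.0
grasp_force: 0.9
```

Call:
{"method": "apply_moves", "body": {"deltas": [{"claw": 1, "delta_pos": [0, 0, 0.1], "yaw": 0}, {"claw": 1, "delta_pos": [0, 0, 0], "yaw": 0}]}}

```text
clock: 3.25
eef_pos: [611.7, -73.8, 224.8]
tcp_rot: [3.142, -0.001, -0.0]
contact_force: [0.7, -1.2, 0.8]
opening: 0.007
grasp_force: 0.6
```

Call:
{"method": "apply_moves", "body": {"deltas": [{"claw": 1, "delta_pos": [0, 0, 0.2], "yaw": 0}, {"claw": 1, "delta_pos": [0, 0, 0.2], "yaw": 0}, {"claw": 1, "delta_pos": [0, 0, 0.1], "yaw": 0}, {"claw": 1, "delta_pos": [0, 0, 0], "yaw": 0}]}}

```text
clock: 3.75
eef_pos: [611.4, -73.8, 219.5]
tcp_rot: [-3.141, 0.0, -0.0]
contact_force: [-0.2, 0.2, 1.4]
opening: -0.001
grasp_force: 0.4
```

```bash
python3 - <<'E'
from h import *
for i in range(3):
    grab('scene'); s=r.sense();print(s['eef_pos'],s['contact_force'])
E
```

```text
[611.30859889 -73.74730982 219.47769023] [ 0.52581694 -0.27441074  0.81160375]
[611.28011562 -73.75745021 219.5104785 ] [-0.15728233  0.23684675 -0.03582944]
[611.25428461 -73.74102182 219.46569423] [-0.00725828  1.11690591  0.1835971 ]
```

Call:
{"method": "apply_moves", "body": {"deltas": [{"claw": 1, "delta_pos": [0, 0, 0.15], "yaw": 0}, {"claw": 1, "delta_pos": [0, 0, 0.1], "yaw": 0}, {"claw": 1, "delta_pos": [0, 0, 0], "yaw": 0}]}}

```text
clock: 4.28
eef_pos: [611.3, -73.8, 216.9]
tcp_rot: [-3.142, 0.0, -0.0]
contact_force: [-0.5, -0.4, 0.8]
opening: -0.001
grasp_force: 0.0
```

Call:
{"method": "apply_moves", "body": {"deltas": [{"claw": 1, "delta_pos": [0, 0, -3], "yaw": 0}, {"claw": 1, "delta_pos": [0, 0, -5], "yaw": 0}, {"claw": 1, "delta_pos": [-3.6, -3.45, 0], "yaw": 0}, {"claw": 1, "delta_pos": [-3.6, -3.45, 0], "yaw": 0}, {"claw": 1, "delta_pos": [-3.6, -3.45, 0], "yaw": 0}, {"claw": 1, "delta_pos": [-3.6, -3.45, 0], "yaw": 0}, {"claw": 1, "delta_pos": [0, 0, 0], "yaw": 0}]}}

```text
clock: 5.15
eef_pos: [465.0, 65.7, 297.0]
tcp_rot: [-3.142, 0.002, 0.002]
contact_force: [0.5, -0.4, 0.4]
opening: -0.002
grasp_force: 0.0
```

```bash
cat >> h.py <<'E'
def height(f,u,v):
    """world height of the depth readings in a patch"""
    z=f['z_map']; K=np.array([[f['fx'],0,f['cx']],[0,f['fy'],f['cy']],[0,0,1.]])
    vv,uu=np.mgrid[v-25:v+26,u-25:u+26]; d=z[vv,uu]
    n=cv2.undistortPoints(np.stack([uu,vv],-1).reshape(-1,1,2).astype(float),K,np.array(f['dist'],float)).reshape(51,51,2)
    return (np.stack([n[...,0]*d,-n[...,1]*d,-d],-1)@f['rotation'].T+f['eye'])
E
python3 - <<'E'
from h import *
f=grab('scene'); s=r.sense();print(s['eef_pos'])
for k,(x,y) in dict(bar=(611,-72),large=(461,-246),small=(608,161)).items():
    w=height(f,*P['scene'][k]); d=np.hypot(w[...,0]-x,w[...,1]-y); h=w[...,2]
    print(k,'key',np.median(h[d<6]).round(1),'box',np.median(h[(d>30)&(d<36)&(h>25)]).round(1),'table',np.median(h[(d>55)&(h<15)]).round(1))
c=f['img'][130:330,180:440]
cv2.imwrite('pics/s2.png',cv2.resize(c,None,fx=3,fy=3,interpolation=3))
E
```

```text
[466.71370801  65.01921599 297.35954843]
bar key 42.9 box 35.6 table -0.3
large key 54.4 box 36.9 table 0.2
small key 50.7 box 35.4 table -0.8
```

View pics/s2.png

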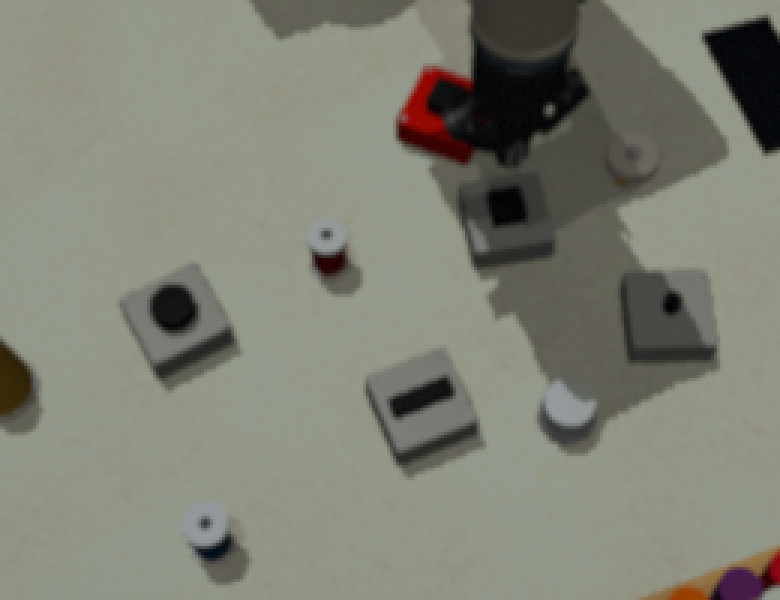

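The bar key now sits at about 43 mm, so it is in by about 11 mm, and nothing else has moved. The hand is above the square key (505,205 in the crop).

Call:
{"method": "apply_moves", "body": {"deltas": [{"claw": 1, "delta_pos": [0, 0, 4], "yaw": 0}, {"claw": 1, "delta_pos": [0, 0, 2], "yaw": 0}, {"claw": 1, "delta_pos": [0, 0, 0.7], "yaw": 0}, {"claw": 1, "delta_pos": [0, 0, 0], "yaw": 0}, {"claw": 1, "delta_pos": [0, 0, 0.2], "yaw": 0}, {"claw": 1, "delta_pos": [0, 0, 0.2], "yaw": 0}, {"claw": 1, "delta_pos": [0, 0, 0.2], "yaw": 0}, {"claw": 1, "delta_pos": [0, 0, 0.2], "yaw": 0}]}}

```text
clock: 6.2
eef_pos: [467.8, 64.3, 222.4]
tcp_rot: [-3.142, -0.001, -0.0]
contact_force: [1.4, -1.1, 2.5]
opening: -0.001
grasp_force: 0.9
```

Call:
{"method": "apply_moves", "body": {"deltas": [{"claw": 1, "delta_pos": [0, 0, 0.2], "yaw": 0}, {"claw": 1, "delta_pos": [0, 0, 0.2], "yaw": 0}, {"claw": 1, "delta_pos": [0, 0, 0], "yaw": 0}, {"claw": 1, "delta_pos": [0, 0, 0], "yaw": 0}]}}

```text
clock: 6.7
eef_pos: [467.1, 64.2, 218.0]
tcp_rot: [3.142, 0.001, -0.0]
contact_force: [0.6, 0.3, -0.7]
opening: -0.0
grasp_force: 0.0
```

Call:
{"method": "apply_moves", "body": {"deltas": [{"claw": 1, "delta_pos": [0, 0, 0.1], "yaw": 0}, {"claw": 1, "delta_pos": [0, 0, 0], "yaw": 0}, {"claw": 1, "delta_pos": [0, 0, -3], "yaw": 0}, {"claw": 1, "delta_pos": [0, 0, -5], "yaw": 0}, {"claw": 1, "delta_pos": [0, 4, 0], "yaw": 0}, {"claw": 1, "delta_pos": [0, 4, 0], "yaw": 0}, {"claw": 1, "delta_pos": [0, 4, 0], "yaw": 0}, {"claw": 1, "delta_pos": [0, 4, 0], "yaw": 0}]}}

```text
clock: 7.7
eef_pos: [467.3, -97.0, 297.3]
tcp_rot: [3.142, -0.0, -0.0]
contact_force: [0.6, 0.4, 0.2]
opening: 0.0
grasp_force: 0.0
```

Call:
{"method": "apply_moves", "body": {"deltas": [{"claw": 1, "delta_pos": [-0.2, 4, 0], "yaw": 0}, {"claw": 1, "delta_pos": [-0.2, 4, 0], "yaw": 0}, {"claw": 1, "delta_pos": [-0.2, 4, 0], "yaw": 0}, {"claw": 1, "delta_pos": [0, 3, 0], "yaw": 0}, {"claw": 1, "delta_pos": [0, 0, 0], "yaw": 0}, {"claw": 1, "delta_pos": [0, 0, 0], "yaw": 0}]}}

```text
clock: 8.45
eef_pos: [461.2, -245.3, 296.9]
tcp_rot: [-3.141, 0.001, -0.001]
contact_force: [1.0, -0.5, 0.5]
opening: -0.001
grasp_force: 0.0
```

```bash
python3 - <<'E'
from h import *
f=grab('scene'); s=r.sense();print(s['eef_pos'])
for k,(x,y) in dict(bar=(611,-72),square=(467,64),large=(461,-246),small=(608,161)).items():
    w=height(f,*P['scene'][k]); d=np.hypot(w[...,0]-x,w[...,1]-y); h=w[...,2]
    print(k,'key',np.median(h[d<6]).round(1),'box',np.median(h[(d>30)&(d<36)&(h>25)]).round(1))
E
```

```text
[ 461.24015873 -245.02343375  296.98549265]
bar key 44.3 box 35.8
square key 41.2 box 35.2
large key 55.2 box 36.9
small key 52.2 box 35.4
```

Bar and square are both in by about 10 mm. Now the large key.

Call:
{"method": "apply_moves", "body": {"deltas": [{"claw": 1, "delta_pos": [0, 0, 4], "yaw": 0}, {"claw": 1, "delta_pos": [0, 0, 2], "yaw": 0}, {"claw": 1, "delta_pos": [0, 0, 0.7], "yaw": 0}, {"claw": 1, "delta_pos": [0, 0, 0], "yaw": 0}, {"claw": 1, "delta_pos": [0, 0, 0.2], "yaw": 0}, {"claw": 1, "delta_pos": [0, 0, 0.2], "yaw": 0}, {"claw": 1, "delta_pos": [0, 0, 0.2], "yaw": 0}, {"claw": 1, "delta_pos": [0, 0, 0.2], "yaw": 0}]}}

```text
clock: 9.5
eef_pos: [461.8, -245.9, 222.5]
tcp_rot: [3.141, -0.001, -0.0]
contact_force: [2.0, 0.7, 1.5]
opening: 0.0
grasp_force: 0.9
```

Call:
{"method": "apply_moves", "body": {"deltas": [{"claw": 1, "delta_pos": [0, 0, 0.2], "yaw": 0}, {"claw": 1, "delta_pos": [0, 0, 0.2], "yaw": 0}, {"claw": 1, "delta_pos": [0, 0, 0.1], "yaw": 0}, {"claw": 1, "delta_pos": [0, 0, 0], "yaw": 0}, {"claw": 1, "delta_pos": [0, 0, 0], "yaw": 0}]}}

```text
clock: 10.12
eef_pos: [461.1, -245.7, 217.0]
tcp_rot: [-3.141, 0.001, -0.0]
contact_force: [-0.4, 1.1, 0.9]
opening: 0.0
grasp_force: 0.0
```

Call:
{"method": "apply_moves", "body": {"deltas": [{"claw": 1, "delta_pos": [0, 0, -3], "yaw": 0}, {"claw": 1, "delta_pos": [0, 0, -5], "yaw": 0}, {"claw": 1, "delta_pos": [0, 0, -5], "yaw": 0}, {"claw": 1, "delta_pos": [-5, 2, 0], "yaw": 0}, {"claw": 1, "delta_pos": [-5, 2, 0], "yaw": 0}, {"claw": 1, "delta_pos": [-3, 2, 0], "yaw": 0}, {"claw": 1, "delta_pos": [0, 0, 0], "yaw": 0}, {"claw": 1, "delta_pos": [0, 0, 0], "yaw": 0}]}}

```text
clock: 11.12
eef_pos: [331.5, -305.7, 347.2]
tcp_rot: [-3.141, -0.0, -0.001]
contact_force: [0.6, 0.7, -0.4]
opening: -0.0
grasp_force: 0.0
```

```bash
python3 - <<'E'
from h import *
f=grab('scene'); s=r.sense();print(s['eef_pos'],abs(s['qvel']).max())
for k,(x,y) in dict(bar=(611,-72),square=(467,64),large=(461,-246),small=(608,161)).items():
    w=height(f,*P['scene'][k]); d=np.hypot(w[...,0]-x,w[...,1]-y); h=w[...,2]
    print(k,dark(f,*P['scene'][k])[0].round(1),'key',np.median(h[d<6]).round(1),'box',np.median(h[(d>30)&(d<36)&(h>25)]).round(1))
cv2.imwrite('pics/s3.png',f['img'])
E
```

```text
[ 331.85589604 -305.54478675  347.13039512] 0.012290405800419865
bar [320.1 262. ] key 42.3 box 35.6
square [348.5 198.9] key 44.6 box 35.5
large [237.4 233.1] key 43.6 box 36.0
small [403.5 230.9] key 49.9 box 35.0
```

View pics/s3.png

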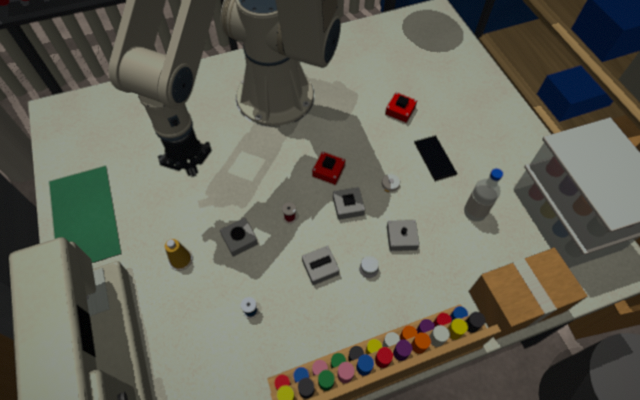

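The view shows the hand clear at (185,155) and every box where it started. The bar (320,262), square (348,199) and large (237,233) keys are about 10 mm in, and the small key (403,231) is still out.

```bash
python3 -c "from rig import r; print(r.sign_off())"
```

```text
the job is handed in; nothing more can be done
None
```

The bar, square and large round keys were pressed in that order, each about 10 mm in by the camera's depth readings; the small round key is still out, no box or bystander looks moved, the hand is clear, and the job is handed in (no verdict was returned).

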